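# Turn the jar display to show the square jar

### The arm

A 7-joint arm with a two-finger parallel gripper is mounted at the origin on the work surface. World frame = base frame: x ahead of the robot, y to its left, z up, the work surface at z = 0. Lengths are in mm, angles in degrees, forces in N, time in s.
With the tool pointing down it reaches from about 425 to 950 mm from the base axis. Payload 4.7 kg.
Tool frame: the origin (TCP) lies at the very end of the fingers, on their centre line; the grasp point (between the pads) lies 19 mm behind it (arm.tcp_to_grasp is the distance from the TCP to the grasp point, in mm); y points along the fingers, x is the direction in which the jaws open and shut, and the axes are right-handed (so a half turn about y gives the same grasp; the last joint's range is limited). The gripper opens to 85 mm and grips with 20 to 120 N. Pads are 22 mm wide; open, the fingers measure 114 mm over their backs; the gripper's body (76 mm by 85 mm) begins 54 mm behind the grasp point. The pads swing forward as they close: fully open they stand 13 mm farther back than shut.
Start: joints at [-68.749, 26.849, -2.785, 87.806, 1.381, 65.374, -4.715], TCP at [262.695, 621.804, 231.335] pointing down, gripper open.
Joint ranges: [-148.3, 148.3], [-19.14, 114.17], [-79.39, 73.82], [5.75, 140.21], [-59.74, 239.74], [12.07, 113.84], [-152.46, 152.46]. Speed limits (degrees/s): [147.25, 147.25, 180, 180, 180, 180, 180].

### API

Orientations are given as a 3x3 rotation matrix whose columns are the frame's x, y, z axes.
In Python, from rig import arm, optics, workorder gives the robot as it stands. The module is installed in compiled form; this text tells all that it offers.
- The arm moves only by the shell command python3 -m crank 'ROWS'. ROWS is JSON, a list of rows, each a list of 3 entries, a list of its own where there are three numbers: the shift along the tool's x, y, z in mm, then the turn, a rotation vector about the tool's x, y, z in rad, then the closure, from -1 (fully open) to 1 (shut), so that 0 is half open. In form: [[[x, y, z], [wx, wy, wz], gripper], ...]. A call has 1 to 5 rows; each row shifts and turns the commanded pose from where the row before left it, along the tool's axes as they then stand; what a row does not reach is not made up. A row lasts 1/12 s, in which the tool goes at most 41.7 mm and 7.16 degrees, less where a joint would pass 70% of its speed; a pose out of reach is approached as far as the arm can. A call with a gripper value outside its range is refused whole. The fingers move at their own pace and stop on an object; the grip force is fixed at half the most. Time passes only in rows, so rows that do not move let the fingers close. It gives the time, the measured TCP pose, the force and the opening at its end, in the units of the state.
- arm.observe(): the state, without advancing time (a new reading comes with each control period).
- optics.capture(name): name is "scene" or "top" or "wrist"; returns the picture (420x560x3 uint8, blue, green, red); there is no depth.
- optics.camera_model(name): a dict with "fovy" (degrees; the focal length in pixels is half the picture's height over the tangent of half this angle, whatever the lens; pixels are square), "cx", "cy" (the principal point, pixels), "position" and "rotation" of the camera in the world. Camera axes: x right, y down, z forward; pixel columns grow to the right and rows downward; lengths in mm; the calibration is good to about 2 mm. The wrist camera is an equidistant fisheye: a pixel r from the principal point sees the ray r / f radians off the axis. A picture is of the moment at which its call begins: read the wrist's pose just before it. camera_model takes no time and is no camera call; for the wrist camera it gives the pose at the moment of the call.
- workorder.job_done(): hands the job in, once; it reports no verdict.
The state is a dict: "time": time; "joint_positions": joint angles; "qvel": joint speeds; "tau": joint torques, N m; "tool_pos": TCP position; "orientation": TCP orientation; "contact_force": force on the tool from outside, world axes, zero at the start; "torque": the same for the moment, N m; "opening": opening from 0.0 (shut) to 1.0 (fully open).
Only numpy, scipy, OpenCV 4.12 (cv2) and the standard library are available. Lean on these libraries where they do the work, as an engineer would, in place of code of your own. Each camera call takes 0.05 s, during which the arm holds its last target.

### The job

Gently push on the spokes at the top of the revolving jar display with a fingertip, turning it until the square jar stands centred behind the blank card in the card holder, and leave it at rest there. Do not grip the spokes, do not touch the tray or the jars or lift, shift or tip any jar, and leave everything else on the table alone.

Things in the scene. Friction and masses are not known exactly. Their poses are not given: they have to be found in the camera images.
- foot: Fixed round dark steel foot of the revolving display, radius 105 mm, 12 mm thick. Origin on the turning axis, at table level; its x axis points level from the axis to the card holder, a wooden block (22 x 70 x 22 mm) 150 mm from the axis with a blank white paper card, 60 mm wide, upright, top edge 81 mm above the table.
- carousel: Turning part of the display: steel post, hub (44 mm wide, top 201 mm above the table), four level round spokes, and the tray. Turns freely either way about its z axis (vertical); light friction, 0.12 N m plus 0.1 N m per rad/s; stays where it is left. Origin on the axis, 22 mm above the table. Spokes at 45, 135, 225 and 315 degrees from its x axis; the jars stand between them, tops at most 126 mm above the table.
- spoke_tip (a point): End of the spoke at 45 degrees, on its centre line, 172 mm above the table and 115 mm from the axis, in the middle of a ball of 24 mm diameter; the other three spokes are alike. Each spoke is a round steel bar 14 mm thick.
- tray: Round pale wooden tray, fixed to the turning part, radius 115 mm, 16 mm thick, top 38 mm above the table. Origin at the centre of its underside, on the turning axis.
- jar_square: Loose closed white glazed stoneware jar with a cork lid, about 0.25 kg, standing on the tray about 75 mm from the turning axis. The only square one: 48 x 48 mm, 74 mm high with its square lid. This is the jar to show. Origin at the centre of its underside, z up.
- jar_tall: Loose closed white glazed stoneware jar with a cork lid, about 0.25 kg, standing on the tray about 75 mm from the turning axis. Slim and round: 42 mm diameter, 88 mm high. Origin at the centre of its underside, z up.
- jar_squat: Loose closed white glazed stoneware jar with a cork lid, about 0.25 kg, standing on the tray about 75 mm from the turning axis. Low and round: 60 mm diameter, 50 mm high. Origin at the centre of its underside, z up.
- jar_round: Loose closed white glazed stoneware jar with a cork lid, about 0.25 kg, standing on the tray about 75 mm from the turning axis. Medium and round: 52 mm diameter, 70 mm high. Origin at the centre of its underside, z up.
- mug: Loose bystander, not part of the job. Blue mug, 80 mm diameter, 90 mm high, beside the foot of the display. Origin at the centre of its underside.
- spice_jar: Loose bystander, not part of the job. Small amber jar with a steel cap, 44 mm diameter, 75 mm high, beside the foot of the display. Origin at the centre of its underside.
- puzzle_box: Loose bystander, not part of the job. Flat blue box, 190 x 140 x 45 mm. Origin at the centre of its underside.
- cup: Loose bystander, not part of the job. Terracotta cup, 76 mm diameter, 70 mm high. Origin at the centre of its underside.
- bowl: Loose bystander, not part of the job. White bowl, 130 mm diameter, 50 mm high. Origin at the centre of its underside.
- spoon: Loose bystander, not part of the job. Spoon lying on the table. Origin at the centre of its underside.
- coaster_stack: Loose bystander, not part of the job. Square stack of cork coasters, 95 x 95 x 30 mm. Origin at the centre of its underside.
Things that resemble listed ones, but are neither listed nor needed, are in the scene too. Leave any black or green look-alike of the jar_square alone.

How it is judged:
By the outcome, as a careful person would: the job done as asked, in the order asked, and still so for the second after the job is handed in, with the robot touching nothing.
It also fails if it takes over 56 s, if anything falls off the work surface, if the arm or the gripper's body presses on something with over 40 N, if the wrist force passes 120 N, or if a joint passes its speed limit or range.

## Working session

There is one attempt and no reset: what is moved stays moved. The work goes in short steps, Python scripts to look and compute and a shell command to move; the robot and the scene stay as the last step left them, time stands still between calls to the robot, and variables do not carry over. Pictures are saved under pics/ and viewed, and the job is handed in when it is done.

```bash
mkdir -p pics; python3 - <<'E'
from rig import arm, optics, workorder
import cv2,json
s=arm.observe(); print(s)
for n in("scene","top","wrist"):
    cv2.imwrite(f"pics/{n}0.png",optics.capture(n)); print(n,optics.camera_model(n))
E
```

```text
{'time': 0.0, 'joint_positions': array([-68.74846119,  26.89725491,  -2.78609647,  87.87390076,
         1.38219557,  65.37420752,  -4.71434054]), 'qvel': array([-0.05932573, -0.07683239,  0.11820378, -0.01873679, -0.08420541,
       -0.06797891,  0.01120576]), 'tau': array([ 5.47163490e-04, -5.10295165e+01, -4.64087643e-02, -2.37714779e+01,
        1.06840034e-02,  7.47306214e-03, -1.37136919e-05]), 'tool_pos': array([262.49089387, 621.23940616, 230.26081104]), 'orientation': array([[ 3.89160126e-01, -6.85764418e-04, -9.21169868e-01],
       [ 9.21168062e-01, -1.82578812e-03,  3.89160722e-01],
       [-1.94873358e-03, -9.99998098e-01, -7.88196565e-05]]), 'contact_force': array([0.50173482, 0.8020688 , 0.07061567]), 'torque': array([-0.00920818, -0.04291799,  0.04088618]), 'opening': 0.9999671599851098}
scene {'fovy': 45.030825991483205, 'cx': 281.1715172579769, 'cy': 217.6604817947608, 'position': array([1594.22695649,  -98.28891296, 1043.58976111]), 'rotation': array([[ 0.13133278,  0.65007775, -0.74843211],
       [ 0.99129978, -0.09277829,  0.09336458],
       [-0.00874402, -0.75418241, -0.65660676]])}
top {'fovy': 51.333965214815805, 'cx': 273.5903368202771, 'cy': 204.097217801239, 'position': array([ 294.62376431,   12.10184103, 1356.21635408]), 'rotation': array([[-0.02526525, -0.98476986,  0.17201744],
       [-0.99961119,  0.02691702,  0.00727626],
       [-0.01179564, -0.17176672, -0.98506703]])}
wrist {'fovy': 65.70646984690485, 'cx': 280.76348953967874, 'cy': 205.5236874270649, 'position': array([186.59442905, 653.3824767 , 372.54789907]), 'rotation': array([[ 0.39025892,  0.87147728,  0.2970275 ],
       [ 0.92070404, -0.36889155, -0.12736989],
       [-0.00142904,  0.32318166, -0.94633587]])}
```

View pics/scene0.png

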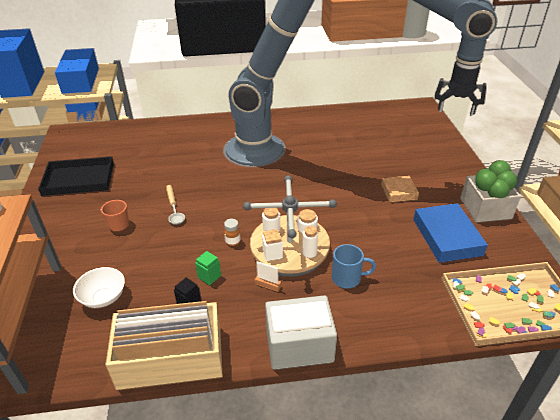

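View pics/top0.png

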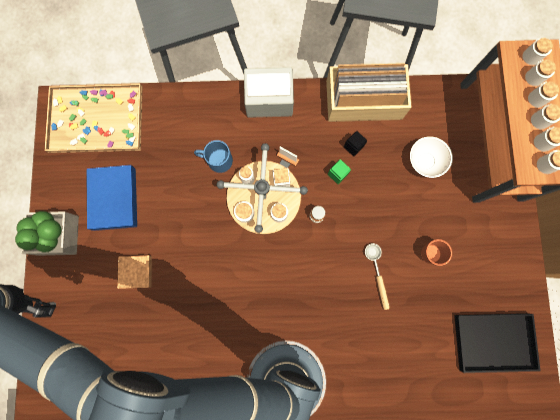

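View pics/wrist0.png

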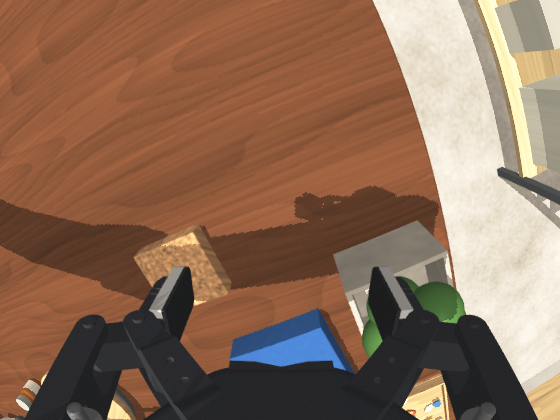

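The scene view shows the display near (290,235), with the card holder in front at (268,275). In the top view the hub is near (262,187), the card near (288,157) and the square jar near (281,176). I'll enlarge both to measure.

```bash
python3 - <<'E'
import cv2
a=cv2.imread("pics/top0.png")[130:245,190:340]; cv2.imwrite("pics/topz.png",cv2.resize(a,None,fx=5,fy=5,interpolation=cv2.INTER_CUBIC))
a=cv2.imread("pics/scene0.png")[165:305,210:390]; cv2.imwrite("pics/scz.png",cv2.resize(a,None,fx=4,fy=4,interpolation=cv2.INTER_CUBIC))
E
```

```text
(no output)
```

View pics/topz.png

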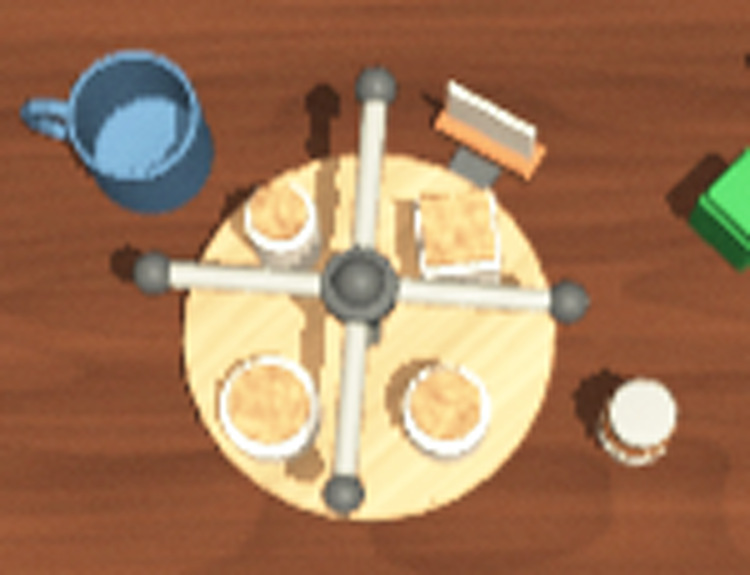

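View pics/scz.png

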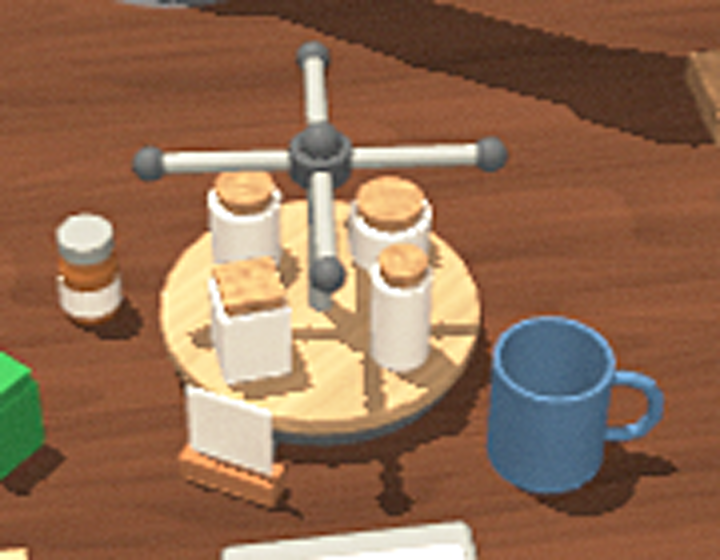

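```bash
cat > h.py <<'E'
import numpy as np
from rig import arm,optics
def ray(n,u,v):
    m=optics.camera_model(n); f=210/np.tan(np.radians(m['fovy']/2))
    d=np.array([(u-m['cx'])/f,(v-m['cy'])/f,1]); return m['position'],m['rotation']@d
def at(n,u,v,z):
    p,d=ray(n,u,v); return (p+d*(z-p[2])/d[2])[:2]
def proj(n,X):
    m=optics.camera_model(n); f=210/np.tan(np.radians(m['fovy']/2))
    c=m['rotation'].T@(np.array(X)-m['position']); return c[:2]/c[2]*f+[m['cx'],m['cy']]
E
python3 - <<'E'
from h import *
T=lambda x,y,z:at('top',(x+.5)/5-.5+190,(y+.5)/5-.5+130,z)
S=lambda x,y,z:at('scene',(x+.5)/4-.5+210,(y+.5)/4-.5+165,z)
for F,tips,jar,card in((T,[(375,87),(568,301),(344,494),(152,271)],(457,228),[(450,84),(536,137)]),(S,[(327,273),(149,163),(313,58),(491,154)],(249,285),[(188,389),(272,430)])):
    t=[F(*p,172) for p in tips]; c=np.mean(t,0); 
    print('axis',c); 
    for p in t: print(p,np.linalg.norm(p-c),np.degrees(np.arctan2(*(p-c)[::-1])))
    for n,p in(('jar',F(*jar,112)),('card',(F(*card[0],81)+F(*card[1],81))/2)): print(n,p,np.linalg.norm(p-c),np.degrees(np.arctan2(*(p-c)[::-1])))
E
```

```text
axis [550.6434323   53.04657272]
[665.26074289  42.03331281] 115.1452117137154 -5.488542690826626
[539.28967281 -61.99690593] 115.60237815568014 -95.63632770247864
[435.32868318  63.94008198] 115.82814817018692 174.6034196282206
[562.69463033 168.20980204] 115.79205827439743 84.02605458521394
jar [597.03182894  -2.53014824] 72.39237014595324 -50.14915438998245
card [676.95429168 -26.65464906] 149.35433690014744 -32.25162372426621
axis [549.40127489  55.42186664]
[662.56225325  43.51919359] 113.78523914461915 -6.004494520126289
[537.63427021 -59.3319564 ] 115.35554733397201 -95.85471994661275
[436.46273419  66.82140942] 113.51239382208921 174.23632485263397
[560.94584193 170.67881993] 115.83368383424904 84.28011852063213
jar [ 6.02799545e+02 -3.85387541e-01] 77.23875219086516 -46.263692982932945
card [685.55338463 -23.58459016] 157.41479345694034 -30.125771000565322
```

```bash
python3 -m crank '[[[-25,0,-24],[0,0,0],1],[[-25,0,-24],[0,0,0],1],[[-25,0,-24],[0,0,0],1],[[-25,0,-24],[0,0,0],1],[[-25,0,-24],[0,0,0],1]]'; python3 -m crank '[[[-25,0,-24],[0,0,0],1],[[-25,0,-24],[0,0,0],1],[[-25,0,-24],[0,0,0],1],[[-25,0,-24],[0,0,0],1],[[-25,0,-24],[0,0,0],1]]'
```

```text
time: 0.57
tool_pos: [324.8, 458.2, 231.0]
orientation: [[0.389, -0.0, -0.921], [0.921, -0.0, 0.389], [-0.001, -1.0, 0.0]]
contact_force: [0.7, -0.2, 0.9]
opening: 0.294
time: 0.98
tool_pos: [386.6, 296.3, 231.2]
orientation: [[0.389, -0.0, -0.921], [0.921, 0.0, 0.389], [-0.0, -1.0, 0.0]]
contact_force: [1.0, -0.4, -0.1]
opening: 0.001
```

```bash
python3 -m crank '[[[0,0,0],[0,0.117,0],1],[[0,0,0],[0,0.117,0],1],[[0,0,0],[0,0.117,0],1],[[0,0,0],[0,0.117,0],1],[[0,0,0],[0,0.117,0],1]]'; python3 -m crank '[[[0,0,0],[0,0.117,0],1],[[0,0,0],[0,0.117,0],1],[[0,0,0],[0,0.117,0],1],[[0,0,0],[0,0.117,0],1],[[0,0,0],[0,0.117,0],1]]'
```

```text
time: 1.4
tool_pos: [386.3, 297.8, 231.2]
orientation: [[0.836, -0.0, -0.548], [0.548, -0.0, 0.836], [-0.0, -1.0, 0.0]]
contact_force: [-0.7, 0.3, 0.7]
opening: 0.001
time: 1.82
tool_pos: [386.3, 297.9, 231.1]
orientation: [[1.0, -0.0, 0.005], [-0.005, -0.0, 1.0], [-0.0, -1.0, -0.0]]
contact_force: [0.3, 0.4, -0.6]
opening: 0.002
```

```bash
python3 -m crank '[[[14,0,-36],[0,0,0],1],[[14,0,-36],[0,0,0],1],[[14,0,-36],[0,0,0],1],[[14,0,-36],[0,0,0],1],[[16,0,-36],[0,0,0],1]]'; python3 -m crank '[[[0,0,0],[0,0,0],1],[[0,0,0],[0,0,0],1]]'; python3 - <<'E'
from h import *
import cv2
for n in("scene","wrist"): cv2.imwrite(f"pics/{n}1.png",optics.capture(n))
E
```

```text
time: 2.23
tool_pos: [458.5, 116.5, 231.3]
orientation: [[1.0, -0.0, -0.002], [0.002, 0.0, 1.0], [-0.0, -1.0, 0.0]]
contact_force: [1.3, 0.9, -1.0]
opening: 0.004
time: 2.4
tool_pos: [459.2, 115.8, 231.3]
orientation: [[1.0, 0.0, 0.005], [-0.005, -0.0, 1.0], [0.0, -1.0, -0.0]]
contact_force: [-0.2, 0.1, -0.2]
opening: 0.0
```

View pics/scene1.png

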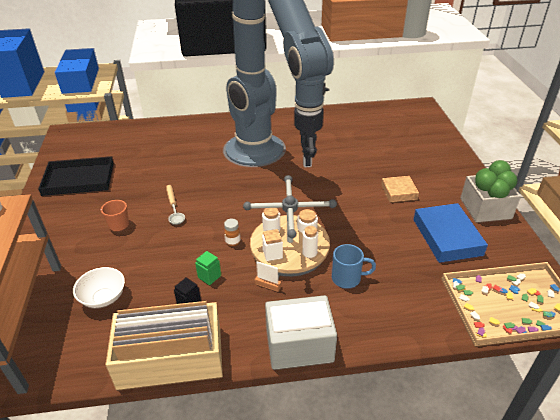

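View pics/wrist1.png

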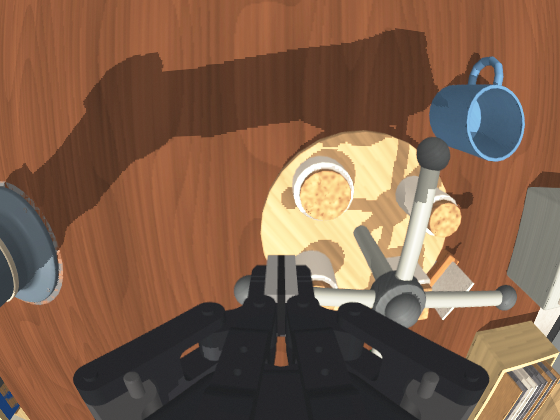

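The fingertip hangs over the quadrant between the spokes with clear room. Lowering it to about 157 mm.

```bash
python3 -m crank '[[[0,18,0],[0,0,0],1],[[0,20,0],[0,0,0],1],[[0,20,0],[0,0,0],1],[[0,16,0],[0,0,0],1],[[0,0,-8],[0,0,0],1]]'; python3 -m crank '[[[0,0,-8],[0,0,0],1],[[0,0,-6],[0,0,0],1],[[0,0,-3],[0,0,0],1],[[0,0,-2],[0,0,0],1],[[0,0,-2],[0,0,0],1]]'
```

```text
time: 2.92
tool_pos: [455.8, 112.6, 154.4]
orientation: [[1.0, -0.006, -0.007], [0.007, -0.001, 1.0], [-0.006, -1.0, -0.001]]
contact_force: [-1.0, -1.0, -0.7]
opening: -0.009
time: 3.33
tool_pos: [459.2, 89.1, 158.1]
orientation: [[1.0, 0.002, -0.001], [0.001, 0.001, 1.0], [0.002, -1.0, 0.001]]
contact_force: [0.5, -0.8, 0.5]
opening: -0.004
```

```bash
for i in 1; do python3 -m crank '[[[0,0,-2],[0,0,0],1],[[0,0,-2],[0,0,0],1],[[0,0,-2],[0,0,0],1],[[0,0,-1.5],[0,0,0],1],[[0,0,-1.5],[0,0,0],1]]'; done; python3 -m crank '[[[0,0,-2],[0,0,0],1],[[0,0,-2],[0,0,0],1],[[0,0,-2],[0,0,0],1],[[0,0,-2],[0,0,0],1],[[0,0,-2],[0,0,0],1]]'; python3 -m crank '[[[0,0,-2],[0,0,0],1],[[0,0,-2],[0,0,0],1],[[0,0,-1.5],[0,0,0],1],[[0,0,-1],[0,0,0],1],[[0,0,-0.5],[0,0,0],1]]'; python3 - <<'E'
from h import *
import cv2
for n in("scene","wrist","top"): cv2.imwrite(f"pics/{n}2.png",optics.capture(n))
a=cv2.imread("pics/top2.png")[130:245,190:340]; cv2.imwrite("pics/topz2.png",cv2.resize(a,None,fx=5,fy=5,interpolation=cv2.INTER_CUBIC))
a=cv2.imread("pics/scene2.png")[165:305,210:390]; cv2.imwrite("pics/scz2.png",cv2.resize(a,None,fx=4,fy=4,interpolation=cv2.INTER_CUBIC))
E
```

```text
time: 3.75
tool_pos: [458.6, 80.6, 157.3]
orientation: [[1.0, -0.0, -0.001], [0.001, 0.001, 1.0], [-0.0, -1.0, 0.001]]
contact_force: [-1.1, 1.3, 1.4]
opening: 0.003
time: 4.17
tool_pos: [458.3, 70.1, 157.1]
orientation: [[1.0, -0.001, -0.001], [0.001, 0.0, 1.0], [-0.001, -1.0, 0.0]]
contact_force: [-2.2, 1.3, 0.1]
opening: -0.0
time: 4.58
tool_pos: [458.7, 62.8, 157.2]
orientation: [[1.0, -0.0, -0.001], [0.001, -0.0, 1.0], [-0.0, -1.0, -0.0]]
contact_force: [-0.9, 1.0, -1.3]
opening: -0.001
```

View pics/topz2.png

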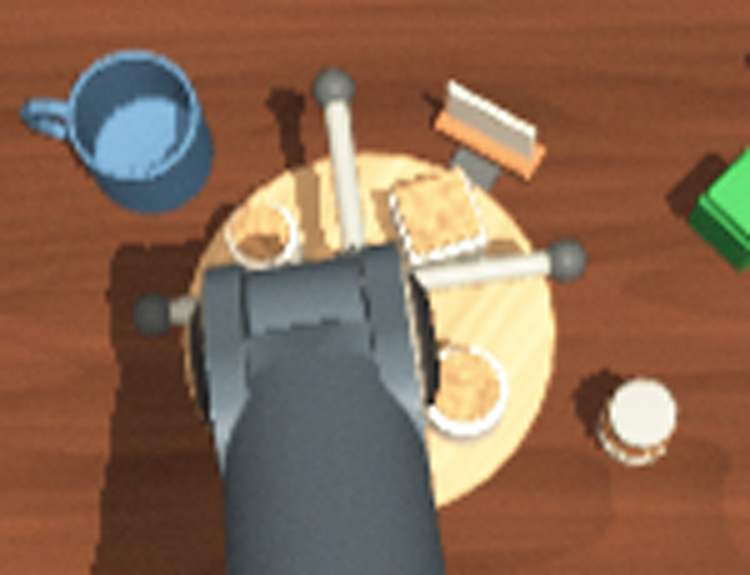

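View pics/scz2.png

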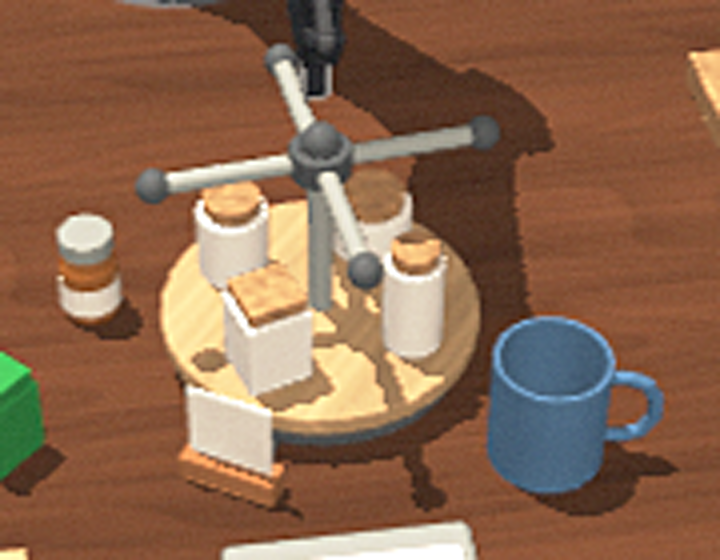

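```bash
python3 - <<'E'
import cv2,numpy as np
a=cv2.imread("pics/top2.png")[140:185,262:304]
b=cv2.imread("pics/scene2.png")[225:295,250:295]
f=lambda a,k:cv2.resize(a,None,fx=k,fy=k,interpolation=cv2.INTER_CUBIC)
cv2.imwrite("pics/tz3.png",f(a,12)); cv2.imwrite("pics/sz3.png",f(b,8))
E
```

```text
(no output)
```

View pics/tz3.png

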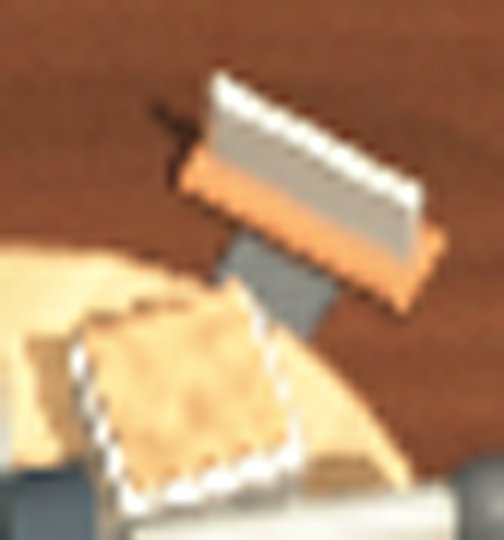

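View pics/sz3.png

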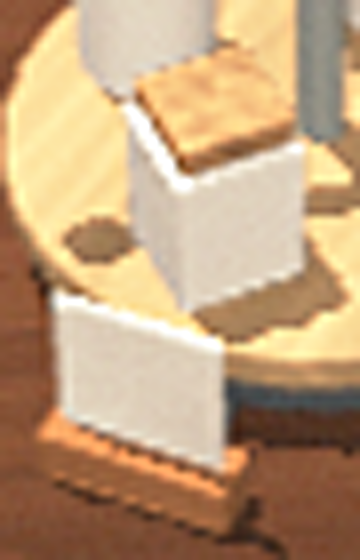

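```bash
cat > fit.py <<'E'
from h import *
from scipy.optimize import least_squares
from scipy.spatial.transform import Rotation as R
M={n:optics.camera_model(n) for n in('top','scene')}
def pr(n,X,e):
    m=M[n]; f=210/np.tan(np.radians(m['fovy']/2))
    c=R.from_rotvec(e[:3]).apply(m['rotation'].T@(np.array(X)-m['position']-e[3:])); return c[:2]/c[2]*f+[m['cx'],m['cy']]
def run(obs,show=True):
    # obs: list of (cam,kind,params,u,v)
    def model(p):
        ax=p[:2]; az,th,jr,ja,yaw=p[2:7]; e={'top':p[7:13],'scene':p[13:19]}
        d=np.array([np.cos(az),np.sin(az)]); t=np.array([-d[1],d[0]])
        out=[]
        for cam,k,a,u,v in obs:
            if k=='tip': b=th+a*np.pi/2; X=[*(ax+115*np.array([np.cos(b),np.sin(b)])),172]
            elif k=='holder': X=[*(ax+(150+a[0])*d+a[1]*t),a[2]]
            elif k=='jar':
                c,s=np.cos(yaw),np.sin(yaw)
                X=[*(ax+jr*np.array([np.cos(ja),np.sin(ja)])+np.array([c*a[0]-s*a[1],s*a[0]+c*a[1]])),a[2]]
            out.append(pr(cam,X,e[cam])-[u,v])
        return np.array(out)
    def res(p): return np.r_[model(p).ravel()/0.5,p[7:10]/.003,p[10:13]/2,p[13:16]/.003,p[16:19]/2]
    p0=np.r_[550,54,np.radians([-31.5,-0]),75,np.radians([-38,10]),np.zeros(12)]
    p0[3]=np.radians(run.th0); p0[5]=np.radians(run.ja0); p0[6]=np.radians(run.yaw0)
    r=least_squares(res,p0,loss='soft_l1'); p=r.x
    cov=np.linalg.inv(r.jac.T@r.jac); g=np.zeros(19); g[5]=1;g[2]=-1
    print('axis',p[:2].round(1),'az,th,ja,yaw',np.degrees(p[[2,3,5,6]]).round(2),'jr',p[4].round(1),'diff',np.degrees(p[2]-p[5]).round(2),'+-',np.degrees(np.sqrt(g@cov@g)).round(2))
    print('shift mm needed lateral',(p[4]*(np.sin(p[2]-p[5]))).round(2))
    if show:
        for o,m in zip(obs,model(p)): print(o[:3],m.round(2))
        print(p[7:].round(3))
    return p
E
cat > f2.py <<'E'
import fit
from fit import *
T=lambda x,y:((x+.5)/12-.5+262,(y+.5)/12-.5+140)
S=lambda x,y:((x+.5)/8-.5+250,(y+.5)/8-.5+225)
T5=lambda x,y:((x+.5)/5-.5+190,(y+.5)/5-.5+130)
S4=lambda x,y:((x+.5)/4-.5+210,(y+.5)/4-.5+165)
o=[]
for k,p in((0,(333,87)),(-1,(568,258)),(1,(152,314))): o.append(('top','tip',k,*T5(*p)))
for k,p in((0,(366,269)),(-1,(151,185)),(1,(484,132)),(2,(280,58))): o.append(('scene','tip',k,*S4(*p)))
# holder: (radial,tangential(+ = ccw),z)
H=[('top',(0,30,81),T(217,80)),('top',(0,-30,81),T(420,188)),('top',(-11,35,22),T(180,184)),('top',(-11,-35,22),T(404,314)),('top',(11,-35,22),T(445,240)),
('scene',(0,-30,81),S(55,292)),('scene',(0,30,81),S(223,343)),('scene',(0,30,22),S(222,468)),('scene',(0,-30,22),S(66,412)),('scene',(11,-35,22),S(38,438)),('scene',(-11,35,22),S(245,455))]
for c,a,q in H:o.append((c,'holder',a,*q))
J=[('scene',(24,-24,38),S(190,312)),('scene',(24,24,38),S(303,263)),('scene',(24,-24,98),S(186,190)),('scene',(24,24,98),S(302,145)),('scene',(-24,-24,98),S(126,102)),('scene',(24,-24,98),S(186,190))]
for c,a,q in J:o.append((c,'jar',a,*q))
for c,a,q in [('top',(0,0,112),T(187,387)),('scene',(0,0,112),S(214,104))]:o.append((c,'jar',a,*q))
run.th0=5;run.ja0=-38;run.yaw0=10
p=run(o)
print(M['top']['cx'])
E
python3 f2.py
```

```text
axis [551.1  54.2] az,th,ja,yaw [-31.77   6.22 -38.18  20.66] jr 71.8 diff 6.41 +- 0.77
shift mm needed lateral 8.02
('top', 'tip', 0) [0.07 0.25]
('top', 'tip', -1) [-0.59  0.14]
('top', 'tip', 1) [ 0.31 -0.05]
('scene', 'tip', 0) [-0.05  0.25]
('scene', 'tip', -1) [0.48 0.06]
('scene', 'tip', 1) [-0.22 -0.18]
('scene', 'tip', 2) [0.08 0.19]
('top', 'holder', (0, 30, 81)) [-0.25  0.26]
('top', 'holder', (0, -30, 81)) [0.02 0.86]
('top', 'holder', (-11, 35, 22)) [-0.29 -0.64]
('top', 'holder', (-11, -35, 22)) [ 0.25 -0.69]
('top', 'holder', (11, -35, 22)) [ 0.31 -0.37]
('scene', 'holder', (0, -30, 81)) [0.04 0.04]
('scene', 'holder', (0, 30, 81)) [-0.24  0.38]
('scene', 'holder', (0, 30, 22)) [ 0.21 -0.04]
('scene', 'holder', (0, -30, 22)) [-0.43  0.22]
('scene', 'holder', (11, -35, 22)) [-0.4  -0.81]
('scene', 'holder', (-11, 35, 22)) [ 0.73 -0.68]
('scene', 'jar', (24, -24, 38)) [-0.22  0.44]
('scene', 'jar', (24, 24, 38)) [1.04 0.51]
('scene', 'jar', (24, -24, 98)) [-0.17  0.02]
('scene', 'jar', (24, 24, 98)) [ 1.17 -0.39]
('scene', 'jar', (-24, -24, 98)) [-0.81  0.13]
('scene', 'jar', (24, -24, 98)) [-0.17  0.02]
('top', 'jar', (0, 0, 112)) [-0.04  0.1 ]
('scene', 'jar', (0, 0, 112)) [ 0.03 -1.48]
[-0.     0.001  0.    -0.176  0.326 -0.355  0.001  0.001 -0.     0.176
 -0.326 -0.197]
273.5903368202771
```

```bash
python3 -m crank '[[[0,0,-1],[0,0,0],1],[[0,0,-1],[0,0,0],1],[[0,0,-1.5],[0,0,0],1],[[0,0,-1.5],[0,0,0],1],[[0,0,-1.5],[0,0,0],1]]'; python3 -m crank '[[[0,0,-1],[0,0,0],1],[[0,0,-1],[0,0,0],1],[[0,0,-0.5],[0,0,0],1],[[0,0,0],[0,0,0],1],[[0,0,0],[0,0,0],1]]'; python3 - <<'E'
from h import *
import cv2
for n in("scene","top"): cv2.imwrite(f"pics/{n}3.png",optics.capture(n))
f=lambda a,k:cv2.resize(a,None,fx=k,fy=k,interpolation=cv2.INTER_CUBIC)
cv2.imwrite("pics/topz4.png",f(cv2.imread("pics/top3.png")[130:245,190:340],5))
cv2.imwrite("pics/scz4.png",f(cv2.imread("pics/scene3.png")[165:305,210:390],4))
cv2.imwrite("pics/tz4.png",f(cv2.imread("pics/top3.png")[140:185,262:304],12))
cv2.imwrite("pics/sz4.png",f(cv2.imread("pics/scene3.png")[225:295,250:295],8))
E
```

```text
time: 5.15
tool_pos: [459.2, 56.6, 157.4]
orientation: [[1.0, 0.001, -0.001], [0.001, 0.0, 1.0], [0.001, -1.0, 0.0]]
contact_force: [0.4, 1.9, -0.3]
opening: -0.002
time: 5.57
tool_pos: [458.7, 53.9, 157.3]
orientation: [[1.0, -0.0, -0.001], [0.001, -0.0, 1.0], [-0.0, -1.0, -0.0]]
contact_force: [0.2, 1.0, 0.7]
opening: 0.004
```

View pics/topz4.png

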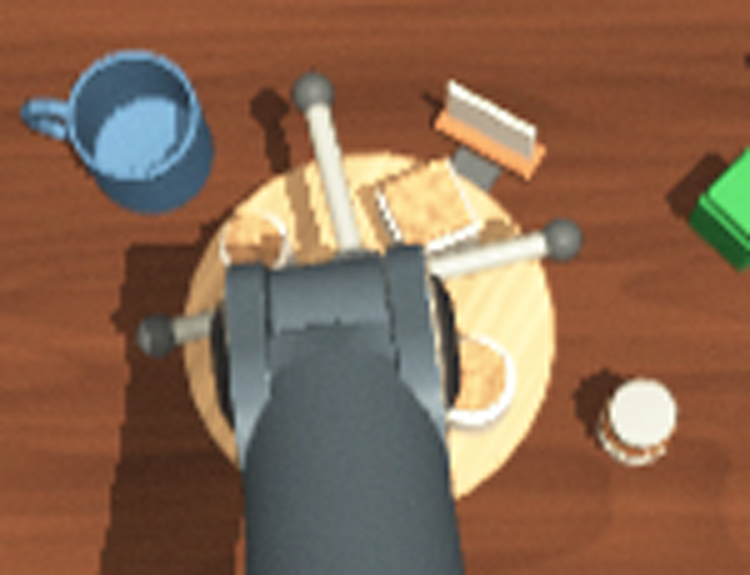

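View pics/scz4.png

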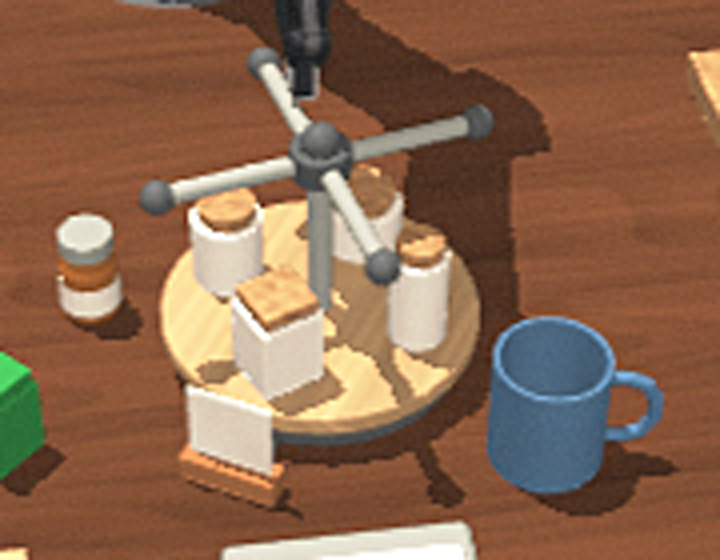

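View pics/tz4.png

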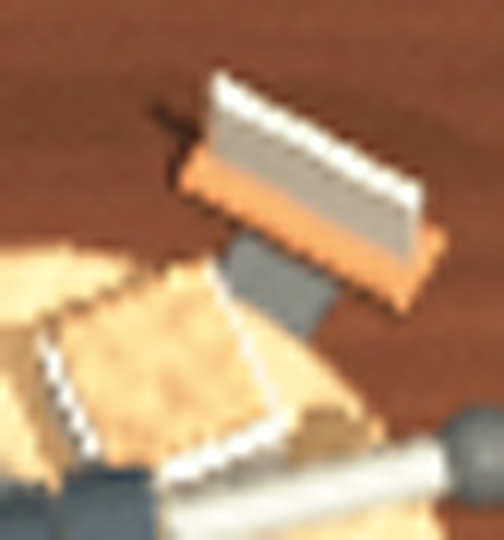

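View pics/sz4.png

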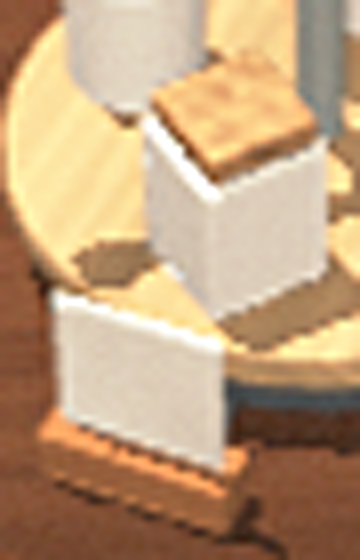

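```bash
sed -e '/^for k,p in/d' -e '/^J=/d' -e "s/T(187,387)/T(162,375)/;s/S(214,104)/S(234,115)/" -e "s/run.th0=5;run.ja0=-38;run.yaw0=10/run.th0=12;run.ja0=-32;run.yaw0=25/" f2.py > f3.py
python3 - <<'E'
s=open('f3.py').read()
s=s.replace("o=[]\n","""o=[]
for k,p in((0,(312,92)),(-1,(563,240)),(1,(158,336))): o.append(('top','tip',k,*T5(*p)))
for k,p in((0,(382,264)),(-1,(157,196)),(1,(479,121)),(2,(262,60))): o.append(('scene','tip',k,*S4(*p)))
J=[('scene',(24,-24,38),S(219,322)),('scene',(24,24,38),S(326,270)),('scene',(24,-24,98),S(215,200)),('scene',(24,24,98),S(326,138)),('scene',(-24,-24,98),S(145,118))]
""")
open('f3.py','w').write(s)
E
python3 f3.py
```

```text
axis [550.4  53.8] az,th,ja,yaw [-31.57  12.13 -31.99  27.06] jr 72.2 diff 0.42 +- 0.77
shift mm needed lateral 0.53
('top', 'tip', 0) [0.26 0.31]
('top', 'tip', -1) [-0.28 -0.06]
('top', 'tip', 1) [-0.04 -0.01]
('scene', 'tip', 0) [0.22 0.48]
('scene', 'tip', -1) [-0.1   0.03]
('scene', 'tip', 1) [-0.67 -0.07]
('scene', 'tip', 2) [0.45 0.4 ]
('top', 'holder', (0, 30, 81)) [-0.29  0.48]
('top', 'holder', (0, -30, 81)) [0.01 1.02]
('top', 'holder', (-11, 35, 22)) [-0.32 -0.42]
('top', 'holder', (-11, -35, 22)) [ 0.26 -0.53]
('top', 'holder', (11, -35, 22)) [ 0.3  -0.23]
('scene', 'holder', (0, -30, 81)) [0.05 0.05]
('scene', 'holder', (0, 30, 81)) [-0.2   0.34]
('scene', 'holder', (0, 30, 22)) [ 0.25 -0.08]
('scene', 'holder', (0, -30, 22)) [-0.42  0.24]
('scene', 'holder', (11, -35, 22)) [-0.38 -0.78]
('scene', 'holder', (-11, 35, 22)) [ 0.76 -0.73]
('scene', 'jar', (24, -24, 38)) [-0.2   0.38]
('scene', 'jar', (24, 24, 38)) [ 0.77 -0.38]
('scene', 'jar', (24, -24, 98)) [-0.05 -0.05]
('scene', 'jar', (24, 24, 98)) [0.85 0.46]
('scene', 'jar', (-24, -24, 98)) [-1.25 -0.02]
('top', 'jar', (0, 0, 112)) [ 0.04 -0.13]
('scene', 'jar', (0, 0, 112)) [-0.13 -1.94]
[-0.     0.001  0.    -0.055  0.299 -0.184  0.001  0.001 -0.     0.055
 -0.299 -0.363]
273.5903368202771
```

About 0.4° short, within my measuring error of ±0.8°. I'll nudge it a little more, then back off and lift.

```bash
python3 -m crank '[[[0,0,-0.3],[0,0,0],1],[[0,0,-0.3],[0,0,0],1],[[0,0,0],[0,0,0],1],[[0,0,0],[0,0,0],1],[[0,0,3],[0,0,0],1]]'; python3 -m crank '[[[0,0,10],[0,0,0],1],[[0,0,15],[0,0,0],1],[[0,-20,5],[0,0,0],1],[[0,-30,0],[0,0,0],1],[[0,-30,0],[0,0,0],1]]';python3 -m crank '[[[-15,0,35],[0,0,0],1],[[-15,0,35],[0,0,0],1],[[-15,0,35],[0,0,0],1],[[-15,0,35],[0,0,0],1],[[-15,0,35],[0,0,0],1]]';  python3 -m crank '[[[0,0,30],[0,0,0],1],[[0,0,30],[0,0,0],1],[[0,0,10],[0,0,0],1],[[0,0,0],[0,0,0],1],[[0,0,0],[0,0,0],1]]';python3 - <<'E'
from h import *
import cv2
for n in("scene","top"): cv2.imwrite(f"pics/{n}5.png",optics.capture(n))
f=lambda a,k:cv2.resize(a,None,fx=k,fy=k,interpolation=cv2.INTER_CUBIC)
cv2.imwrite("pics/topz5.png",f(cv2.imread("pics/top5.png")[130:245,190:340],5))
cv2.imwrite("pics/scz5.png",f(cv2.imread("pics/scene5.png")[165:305,210:390],4))
cv2.imwrite("pics/tz5.png",f(cv2.imread("pics/top5.png")[140:185,262:304],12))
cv2.imwrite("pics/sz5.png",f(cv2.imread("pics/scene5.png")[225:295,250:295],8))
E
```

```text
time: 6.08
tool_pos: [458.5, 55.9, 157.2]
orientation: [[1.0, -0.0, -0.0], [0.0, -0.001, 1.0], [-0.0, -1.0, -0.001]]
contact_force: [0.1, 0.4, 0.4]
opening: -0.002
time: 6.5
tool_pos: [457.7, 87.5, 237.5]
orientation: [[1.0, -0.003, -0.003], [0.003, -0.001, 1.0], [-0.003, -1.0, -0.001]]
contact_force: [1.0, 1.2, 0.0]
opening: -0.002
time: 6.92
tool_pos: [382.1, 263.4, 237.5]
orientation: [[1.0, 0.0, -0.001], [0.001, 0.0, 1.0], [0.0, -1.0, 0.0]]
contact_force: [0.7, -0.1, -0.6]
opening: -0.001
time: 7.33
tool_pos: [383.2, 331.1, 236.8]
orientation: [[1.0, -0.001, -0.002], [0.002, -0.002, 1.0], [-0.001, -1.0, -0.002]]
contact_force: [0.4, -0.9, 0.5]
opening: -0.003
```

View pics/topz5.png

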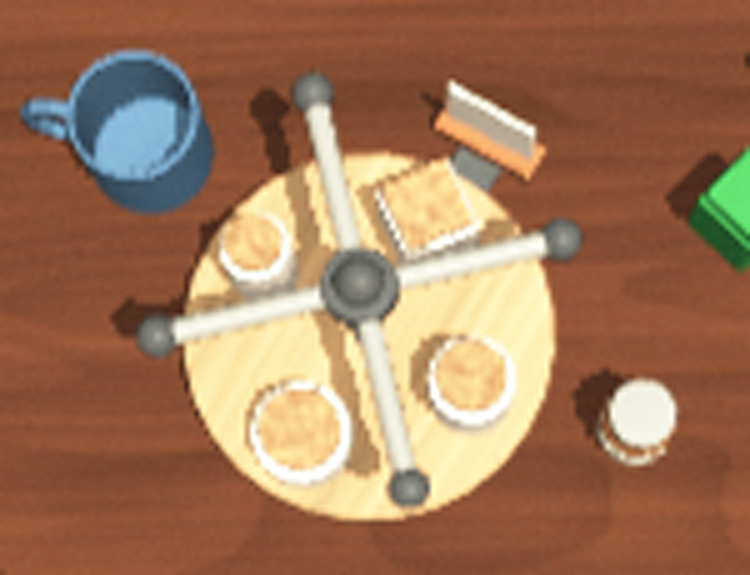

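View pics/scz5.png

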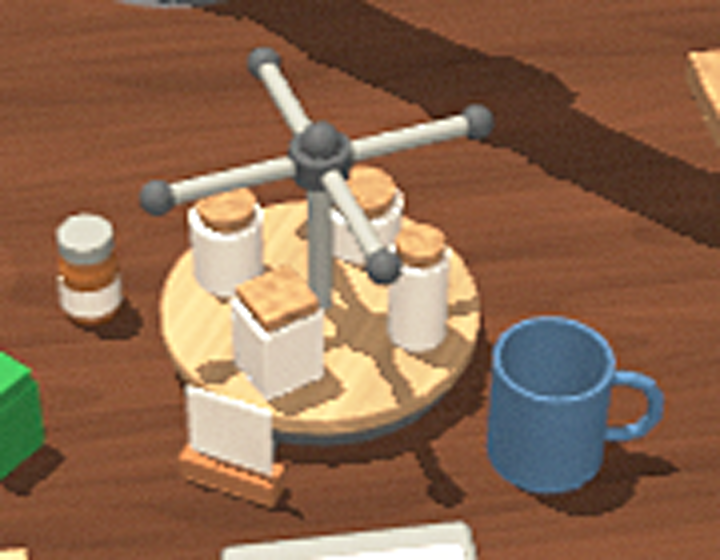

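View pics/tz5.png

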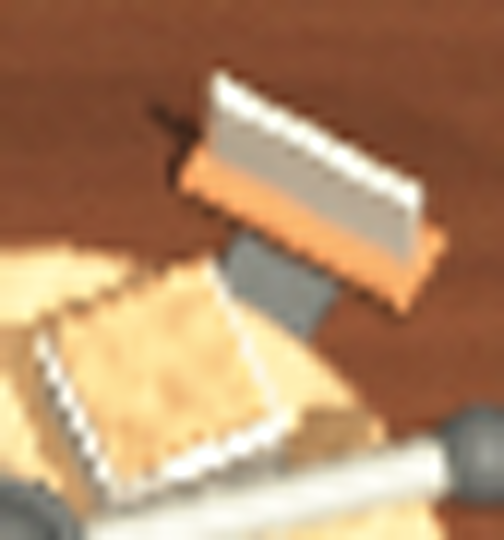

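View pics/sz5.png

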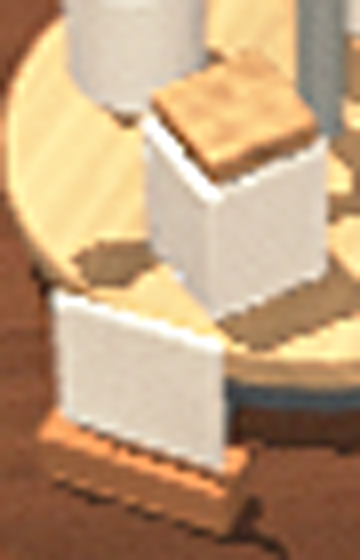

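```bash
python3 - <<'E'
from h import *
import cv2
T5=lambda x,y:((x+.5)/5-.5+190,(y+.5)/5-.5+130)
S4=lambda x,y:((x+.5)/4-.5+210,(y+.5)/4-.5+165)
# cork lid segmentation
def lid(n,box):
    im=cv2.imread(f"pics/{n}5.png"); x0,y0,x1,y1=box
    c=im[y0:y1,x0:x1].astype(int); b,g,r=c[...,0],c[...,1],c[...,2]
    h=cv2.cvtColor(im[y0:y1,x0:x1],cv2.COLOR_BGR2HSV)
    return h
for n,f,tips in(('top',T5,[(312,92),(563,240),(408,487),(158,335)]),('scene',S4,[(382,264),(157,196),(262,60),(479,121)])):
    # refine tips: dark-grey centroid
    im=cv2.imread(f"pics/{n}5.png"); h=cv2.cvtColor(im,cv2.COLOR_BGR2HSV)
    t=[]
    for p in tips:
        u,v=f(*p); ui,vi=int(round(u)),int(round(v)); w=h[vi-5:vi+6,ui-5:ui+6]
        m=(w[...,1]<60)&(w[...,2]<150); yy,xx=np.nonzero(m); 
        t.append(at(n,u,v,172)); print(n,(u,v),(xx.mean()+ui-5,yy.mean()+vi-5),m.sum())
    c=np.mean(t,0); print('axis',c,[np.degrees(np.arctan2(*(q-c)[::-1])).round(2) for q in t])
    T=lambda x,y:((x+.5)/12-.5+262,(y+.5)/12-.5+140)
    S=lambda x,y:((x+.5)/8-.5+250,(y+.5)/8-.5+225)
    if n=='top': js=[at(n,*T(163,378),112)]; cs=[(at(n,*T(217,80),81)+at(n,*T(420,188),81))/2,(at(n,*T(182,184),22)+at(n,*T(404,312),22))/2]
    else: js=[at(n,*S(234,115),112),(at(n,*S(145,118),98)+at(n,*S(326,138),98))/2]; cs=[(at(n,*S(55,292),81)+at(n,*S(223,343),81))/2,(at(n,*S(66,412),22)+at(n,*S(222,468),22))/2]
    for l,qs in(('jar',js),('card',cs)):
        for q in qs: print(l,q-c,np.linalg.norm(q-c),np.degrees(np.arctan2(*(q-c)[::-1])))
E
sed -i "s/(1,(158,336))/(1,(158,335)),(2,(408,487))/;s/T(162,375)/T(163,378)/" f3.py; python3 f3.py | head -2
```

```text
top (252.0, 148.0) (np.float64(252.0), np.float64(147.74358974358975)) 39
top (302.2, 177.6) (np.float64(301.90697674418607), np.float64(177.37209302325581)) 43
top (271.2, 227.0) (np.float64(271.3953488372093), np.float64(227.04651162790697)) 43
top (221.2, 196.6) (np.float64(221.14893617021278), np.float64(196.51063829787233)) 47
axis [550.48545512  52.76989483] [np.float64(12.39), np.float64(-78.3), np.float64(-168.03), np.float64(102.11)]
jar [ 59.53276608 -38.4542665 ] 70.87228548233371 -32.85981143115464
card [129.57735186 -79.17735056] 151.8530307771148 -31.42672956540435
card [116.55701411 -73.28564094] 137.6819621652711 -32.15977571489736
scene (305.125, 230.625) (np.float64(305.53225806451616), np.float64(231.1290322580645)) 62
scene (248.875, 213.625) (np.float64(248.85), np.float64(214.06666666666666)) 60
scene (275.125, 179.625) (np.float64(275.0), np.float64(179.59459459459458)) 37
scene (329.375, 194.875) (np.float64(328.72222222222223), np.float64(195.0)) 54
axis [547.47919524  55.68206622] [np.float64(11.98), np.float64(-77.44), np.float64(-167.43), np.float64(101.32)]
jar [ 69.81425527 -39.1172193 ] 80.02616499643146 -29.262092304307306
jar [ 61.50498663 -37.79346624] 72.18870736939222 -31.569813408820554
card [128.3319694 -78.5700588] 150.4737469092698 -31.476665708963946
card [128.76670846 -78.54047107] 150.82927701289097 -31.38084927088912
axis [550.9  53.9] az,th,ja,yaw [-31.63  12.06 -32.28  27.19] jr 72.0 diff 0.65 +- 0.79
shift mm needed lateral 0.82
```

```bash
python3 - <<'E'
from rig import workorder
print(workorder.job_done())
E
```

```text
the job is handed in; nothing more can be done
None
```

I turned the display about 18° counter-clockwise by pushing one spoke with the closed fingertip. Then I backed off, lifted clear and handed the job in at about 7.5 s.

- **Centring:** my best fit puts the square jar 0.65° (about 1 mm sideways) short of the card's centre line. The uncertainty is about ±0.8°, and I left it there. The last 0.6 mm nudge moved it little or not at all.
- **Disagreement:** the two cameras did not fully agree on the jar's angle. The top view gave −32.9°. The scene view gave −31.6° from the jar body and −29.3° from its lid, which I trusted least because its radius came out wrong. The card is at about −31.5°.
- **Other things:** in the last close-ups around the display, the jars stand upright on the tray, and the mug and spice jar have not moved. I didn't check the rest of the table as closely. The arm was clear of everything, and the contact force readings during the push were only 1–3 N.

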